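# Hold open the gate of the switched-off test bay

### The arm

A 6-joint arm with a two-finger parallel gripper is mounted at the origin on the work surface. World frame = base frame: x ahead of the robot, y to its left, z up, the work surface at z = 0. Lengths are in m, angles in degrees, forces in N, time in s.
With the tool pointing down it reaches from about 0.4 to 0.825 m from the base axis. Payload 7 kg.
Tool frame: the origin (TCP) lies on the centre line of the jaws, within the pads' length; the fingertips stand 19 mm ahead of it and the grasp point (between the pads) is the TCP; z points along the fingers, y is the line along which they close (so a half turn about z gives the same grasp; the last joint's range is limited). The gripper opens to 88 mm and grips with 3 to 60 N. Pads are 19 mm wide; open, the fingers measure 130 mm over their backs; the gripper's body (78 mm by 193 mm) begins 47 mm behind the grasp point.
Start: joints at [-56.603, 20.546, 0.682, 0, -70.136, -16.507], TCP at [0.196, -0.646, 0.206] pointing down, gripper open.
Joint ranges: [-176.03, 176.03], [-82.01, 121.73], [-58.28, 71.71], [-173.87, 95.51], [-174.79, -0.11], [-173.66, 173.66]. Speed limits (degrees/s): [136.94, 136.94, 172.46, 180, 180, 180].

### API

Orientations are given as [roll, pitch, yaw] about the fixed x, y, z axes, in that order (R = Rz(yaw) Ry(pitch) Rx(roll)).
In Python, from plant import get_state, capture, close_job gives the robot as it stands.
- The arm moves only by the tool apply_moves, never from a script. Its argument "targets" is a list of rows, each a list of 7 numbers: the opening, from 0 (shut) to 1 (fully open), then the shift along the tool's x, y, z normalised to -1 to 1, where 1 is 1000 mm, then the turn, a rotation vector about the tool's x, y, z normalised to -1 to 1, where 1 is 90 degrees. In form: [[claw, tx, ty, tz, ax, ay, az], ...]. A call has 1 to 20 rows; each row shifts and turns the commanded pose from where the row before left it, along the tool's axes as they then stand; what a row does not reach is not made up. A row lasts 1/12 s, in which the tool goes at most 41.7 mm and 7.16 degrees, less where a joint would pass 70% of its speed; a pose out of reach is approached as far as the arm can. A call with a number of a shift or a turn outside -1 to 1 is refused whole. A call with a gripper value outside its range is refused whole. The fingers move at their own pace and stop on an object; "newtons" is the grip in N (left out, the last holds). Time passes only in rows, so rows that do not move let the fingers close. It gives the time, the measured TCP pose, the force, the opening and the grip force at its end, in the units of the state.
- get_state(): the state, without advancing time (a new reading comes with each control period).
- capture(name): name is "side" or "top"; returns a dict with "frame" (420x560x3 uint8, red, green, blue), "range_z" (420x560 float32, m along the optical axis (not along the pixel's ray), 0 where there is no reading), "camera_matrix" (3x3 intrinsics, pixels), "T" (4x4, takes a point from camera to world coordinates). Camera axes: x right, y down, z forward; pixel columns grow to the right and rows downward; lengths in m; the calibration is good to about 2 mm. A picture is of the moment at which its call begins.
- close_job(): hands the job in; it is judged then, once.
The state is a dict: "time_s": time; "joints": joint angles; "qd": joint speeds; "joint_torque": joint torques, N m; "tcp_pos": TCP position; "eef_rot": TCP orientation; "contact_force": force on the tool from outside, world axes, zero at the start; "moment": the same for the moment, N m; "gripper_width": finger opening in m; "gripper_force": force on a finger pad.
Only numpy, scipy, OpenCV 4.12 (cv2) and the standard library are available. Lean on these libraries where they do the work, as an engineer would, in place of code of your own. Each camera call takes 0.05 s, during which the arm holds its last target. There are 200 camera calls.

### The job

A colleague needs both hands to lift the transformer out of the test bay that is switched off (isolator handle crosswise, pilot lamp dark), so open that bay's gate and hold it for them: squeeze the blue main catch so that the gate springs out onto its safety catch, squeeze the yellow safety catch, then take the gate by its upright black post, swing it past its half-open detent and hold it wide open, about square to the enclosure's front or further. Finish while still holding the post with the gate wide open and still; do not let go. Keep the live bay shut, do not turn the isolators, and do not disturb the transformers or the other things on the bench.

Things in the scene. Friction and masses are not known exactly. Their poses are not given: they have to be found in the camera images.
- enclosure: two-bay test enclosure, fixed: aluminium frame, clear panels, 230 mm deep, 450 wide, flat top 200 mm up with catches, isolators and, above each hinge, a small detent block. Origin under the middle of the front face; own x runs front to back, y to the left bay. Left gate (own y > 0) is hinged at the left end of the front, right gate at the right end; their free edges meet in the middle
- gate_left (a joint): left gate's angle (rad): 0 shut, grows as it swings out to the robot and leftwards, 1.57 square to the front, stop 1.9. Main catch freed: springs to 0.10, onto the safety catch. That freed: springs to about 0.3, ajar. Beyond, a spring closes it (1 N at the post, 2.6 N wide). Detent between 0.5 and 1.2 (up to 6 N at the post); let go past it, the gate parks at about 1.2
- gate_left_hinge (a point): point on the left gate's upright hinge axis, at the gate's top, 192 mm above the bench. Gate: aluminium frame with clear panel, 18 mm thick, from 35 to 192 mm above the bench, reaching 157 mm from this axis
- post_left: left gate's pull post: upright round black sleeve that turns freely on its pin, diameter 18 mm, 198 to 262 mm above the bench, on a steel bracket. Origin on its axis, 240 mm up, a good grasp point. It moves with the gate: 145 mm along the gate from the hinge axis and 45 mm in front of it (152 mm from the axis)
- catch_main_left_grip (a point): left gate's main catch: two blue upright tabs, one behind the other, 24 mm wide, tops 270 mm up; at rest 41 mm over the outer faces. Fixed point midway at rest, 250 mm up. Rear tab is fixed; the front one tips 13 mm back (own x of the enclosure) against 3 to 8 N and lifts its hook, free after 11 mm. Hook runs forward from its foot, rises to 224 mm. Let go, it springs back
- catch_safety_left_grip (a point): left gate's safety catch: two yellow upright tabs, one behind the other, 24 mm wide, tops 270 mm up; at rest 41 mm over the outer faces. Fixed point midway at rest, 250 mm up. Rear tab is fixed; the front one tips 13 mm back (own x of the enclosure) against 3 to 8 N and lifts its hook, free after 11 mm. Hook runs forward from its foot, rises to 224 mm. Let go, it springs back
- gate_right (a joint): right gate's angle (rad): 0 shut, grows as it swings out to the robot and rightwards, 1.57 square to the front, stop 1.9. Main catch freed: springs to 0.10, onto the safety catch. That freed: springs to about 0.3, ajar. Beyond, a spring closes it (1 N at the post, 2.6 N wide). Detent between 0.5 and 1.2 (up to 6 N at the post); let go past it, the gate parks at about 1.2
- gate_right_hinge (a point): point on the right gate's upright hinge axis, at the gate's top, 192 mm above the bench. Gate: aluminium frame with clear panel, 18 mm thick, from 35 to 192 mm above the bench, reaching 157 mm from this axis
- post_right: right gate's pull post: upright round black sleeve that turns freely on its pin, diameter 18 mm, 198 to 262 mm above the bench, on a steel bracket. Origin on its axis, 240 mm up, a good grasp point. It moves with the gate: 145 mm along the gate from the hinge axis and 45 mm in front of it (152 mm from the axis)
- catch_main_right_grip (a point): right gate's main catch: two blue upright tabs, one behind the other, 24 mm wide, tops 270 mm up; at rest 41 mm over the outer faces. Fixed point midway at rest, 250 mm up. Rear tab is fixed; the front one tips 13 mm back (own x of the enclosure) against 3 to 8 N and lifts its hook, free after 11 mm. Hook runs forward from its foot, rises to 224 mm. Let go, it springs back
- catch_safety_right_grip (a point): right gate's safety catch: two yellow upright tabs, one behind the other, 24 mm wide, tops 270 mm up; at rest 41 mm over the outer faces. Fixed point midway at rest, 250 mm up. Rear tab is fixed; the front one tips 13 mm back (own x of the enclosure) against 3 to 8 N and lifts its hook, free after 11 mm. Hook runs forward from its foot, rises to 224 mm. Let go, it springs back
- isolator_1_axis (a point): top of rotary isolator 1, at the back of the enclosure's top, 36 mm high; it feeds the bay it stands on (enclosure's own y > 0: left bay). Grey base 66 mm square, yellow disc, red handle 52 mm long; beside it a pilot lamp, bright red when that bay is live, dark when it is off
- isolator_1 (a joint): angle of isolator 1's handle (rad): about 0 = off, handle along the enclosure's width; about 1.57 = on, handle front to back
- isolator_2_axis (a point): top of rotary isolator 2, at the back of the enclosure's top, 36 mm high; it feeds the bay it stands on (enclosure's own y > 0: left bay). Grey base 66 mm square, yellow disc, red handle 52 mm long; beside it a pilot lamp, bright red when that bay is live, dark when it is off
- isolator_2 (a joint): angle of isolator 2's handle (rad): about 0 = off, handle along the enclosure's width; about 1.57 = on, handle front to back
- unit_left: loose transformer unit (84 x 78 x 98 mm, dark core, copper-coloured winding) standing inside the left bay; origin under its centre; leave alone
- unit_right: the same unit standing inside the right bay; leave alone
- meter_white: loose white hand multimeter, 165 x 80 x 38 mm, lying on the bench; origin under its centre; leave alone
- meter_black: loose black hand multimeter, 165 x 80 x 38 mm, lying on the bench; origin under its centre; leave alone
- screwdriver: loose screwdriver, 160 mm, lying on the bench; leave alone
- spool: loose wire spool, diameter 64, height 50 mm, standing on the bench; leave alone
- breaker: loose white breaker, 50 x 36 x 78 mm, standing on the bench; leave alone

How it is judged:
By the outcome, as a careful person would: the job done as asked, in the order asked, and still so for the second after the job is handed in, while the arm keeps its last pose, push and grip.
It also fails if it takes over 56 s, if anything falls off the work surface, if the arm or the gripper's body presses on something with over 40 N, if the wrist force passes 120 N, or if a joint passes its speed limit or range.

## Working session

There is one attempt and no reset: what is moved stays moved. The work goes in short steps, Python scripts to look and compute and a tool call to move; the robot and the scene stay as the last step left them, time stands still between calls to the robot, and variables do not carry over. Pictures are saved under pics/ and viewed, at most 10 in all, crops included, and the job is handed in when it is done.

Besides the shell and the picture viewer there is one more tool, called as name([rows], argument=value, ...), one row to a line, values as JSON. apply_moves: Moves the arm, as the interface text tells. Scaled input: -1 to 1 covers 1000 mm each way for a shift and 90 degrees each way for a turn. Its arguments: {"type":"object","properties":{"targets":{"type":"array","items":{"type":"array","items":{"type":"number"}}},"newtons":{"type":"number"}},"required":["targets"]}

```bash
mkdir -p pics; ls; cat > h.py <<'E'
from plant import get_state, capture, close_job
import numpy as np, cv2
from scipy.spatial.transform import Rotation as R
def world(c):
    z=c["range_z"];K=c["camera_matrix"];v,u=np.indices(z.shape)
    p=np.stack([(u-K[0,2])/K[0,0]*z,(v-K[1,2])/K[1,1]*z,z],-1)
    return p@c["T"][:3,:3].T+c["T"][:3,3]
def save(c,n): cv2.imwrite(f"pics/{n}.png",c["frame"][...,::-1])
def snap(n,name):
    c=capture(n);save(c,name);np.savez(f"{name}.npz",f=c["frame"],w=world(c),z=c["range_z"],K=c["camera_matrix"],T=c["T"]);return c
E
python3 - <<'E'
from h import *
for n in("side","top"):
    c=snap(n,n+"0");print(n,c["T"].round(3).tolist())
print(get_state())
E
```

```text
pics
side [[0.901, -0.214, 0.377, -0.048], [-0.433, -0.442, 0.785, -1.349], [-0.002, -0.871, -0.492, 0.992], [0.0, 0.0, 0.0, 1.0]]
top [[0.011, -0.985, 0.175, 0.271], [-1.0, -0.012, -0.007, 0.019], [0.009, -0.175, -0.985, 1.944], [0.0, 0.0, 0.0, 1.0]]
{'time_s': 0.1, 'joints': array([-5.66037428e+01,  2.05873797e+01,  6.38411671e-01, -1.68846888e-02,
       -7.01346279e+01, -1.65078749e+01]), 'qd': array([-0.05887119, -0.02475265,  0.10646699,  0.20365093, -0.04146612,
       -0.02463612]), 'joint_torque': array([-1.77928672e-03, -5.84162414e+01,  2.93749470e+01,  7.01549694e+00,
        1.01886364e-02, -7.48207776e-05]), 'tcp_pos': array([ 0.19593639, -0.64545203,  0.20541387]), 'eef_rot': array([ 1.79915339e+02, -8.53642530e-03, -1.63117361e+02]), 'contact_force': array([-0.86453217,  0.61927263,  0.69106158]), 'moment': array([ 0.03625669,  0.00994692, -0.0474158 ]), 'gripper_force': 0.0, 'gripper_width': 0.08765358706428321}
```

View pics/side0.png

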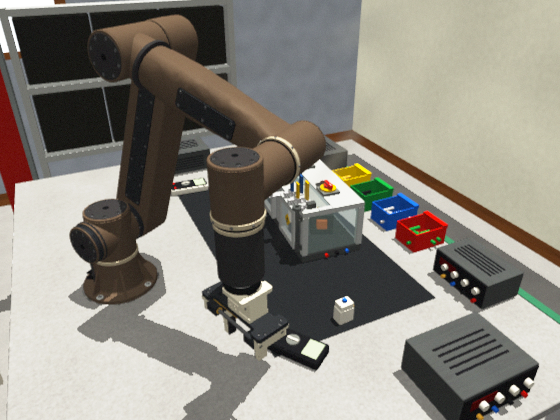

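View pics/top0.png

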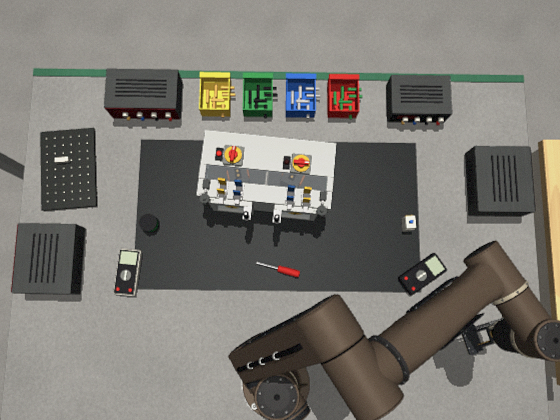

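```bash
python3 - <<'E'
from h import *
d=np.load("top0.npz");f=d["f"];w=d["w"]
c=f[120:232,190:345];cv2.imwrite("pics/crop0.png",cv2.resize(c,None,fx=5,fy=5,interpolation=cv2.INTER_CUBIC)[...,::-1])
hsv=cv2.cvtColor(f,cv2.COLOR_RGB2HSV).astype(int)
reg=np.zeros(f.shape[:2],bool);reg[125:232,190:345]=1
z=w[...,2]
for n,m in dict(blue=(abs(hsv[...,0]-112)<14)&(hsv[...,1]>120),yel=(abs(hsv[...,0]-24)<8)&(hsv[...,1]>140),black=(hsv[...,2]<60)).items():
    m=m&reg&(z>(.235 if n!='yel' else .235))&(z<.29)
    k,l,s,ce=cv2.connectedComponentsWithStats(m.astype(np.uint8))
    for i in range(1,k):
        if s[i,4]>=3:
            p=w[l==i];print(n,ce[i].round(1),s[i,4],np.median(p,0).round(4),p.min(0).round(3),p.max(0).round(3))
m=reg&(abs(z-.2)<.004)&(hsv[...,1]<60)
p=w[m][:,:2].astype(np.float32);print(m.sum(),cv2.minAreaRect(p),cv2.boxPoints(cv2.minAreaRect(p)))
E
```

```text
blue [237.5 181.9] 30 [0.6543 0.1331 0.2635] [0.652 0.124 0.236] [0.66  0.144 0.279]
blue [290.6 187.2] 29 [ 0.6385 -0.0375  0.2663] [ 0.636 -0.05   0.238] [ 0.646 -0.03   0.274]
blue [236. 192.] 22 [0.6212 0.1369 0.2608] [0.619 0.127 0.235] [0.629 0.147 0.271]
blue [289.5 197.5] 24 [ 0.6051 -0.0357  0.2648] [ 0.603 -0.044  0.235] [ 0.609 -0.027  0.274]
yel [221.2 180. ] 29 [0.6593 0.185  0.2668] [0.656 0.175 0.237] [0.667 0.195 0.281]
yel [307.4 188.7] 28 [ 0.6349 -0.0938  0.2657] [ 0.631 -0.104  0.237] [ 0.641 -0.082  0.28 ]
yel [220.5 190.3] 23 [0.6259 0.187  0.2627] [0.623 0.177 0.237] [0.63  0.197 0.275]
yel [306.1 199.2] 20 [ 0.6007 -0.0888  0.2608] [ 0.599 -0.098  0.239] [ 0.605 -0.08   0.274]
black [237.4 183.1] 15 [0.6534 0.1339 0.2511] [0.652 0.125 0.236] [0.655 0.142 0.271]
black [290.3 188.4] 13 [ 0.6374 -0.0375  0.2516] [ 0.636 -0.047  0.238] [ 0.639 -0.03   0.267]
black [235.7 192.9] 11 [0.6202 0.1393 0.254 ] [0.619 0.127 0.235] [0.622 0.144 0.268]
black [289.3 198.4] 13 [ 0.6046 -0.0347  0.2561] [ 0.603 -0.044  0.235] [ 0.606 -0.027  0.272]
black [245.6 215.1] 16 [0.5469 0.1033 0.2588] [0.544 0.1   0.24 ] [0.557 0.113 0.267]
black [276.5 218.8] 11 [0.5357 0.0039 0.2548] [0.534 0.    0.236] [0.542 0.013 0.265]
3890 ((0.6831133365631104, 0.04232938587665558), (0.4497028589248657, 0.2950489819049835), 84.71289825439453) [[ 0.51549727 -0.16797155]
 [ 0.80929095 -0.19515926]
 [ 0.8507294   0.25263032]
 [ 0.5569357   0.27981803]]
```

View pics/crop0.png

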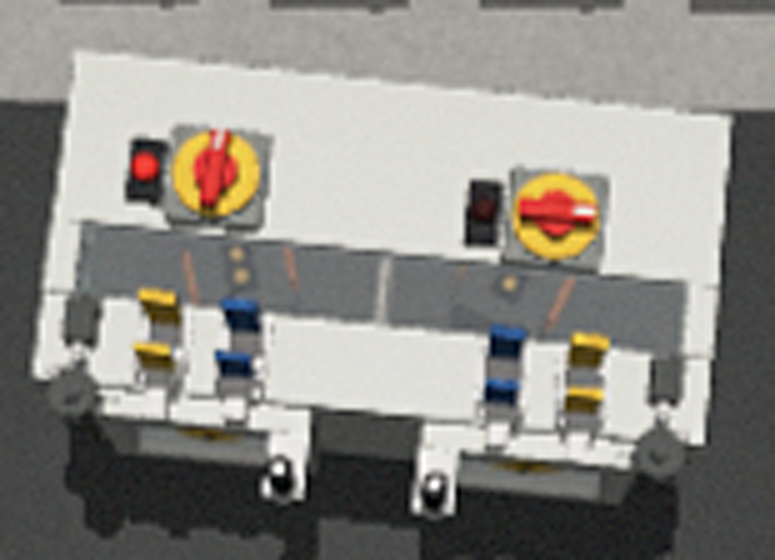

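Right bay (world −y) is off: its handle lies crosswise at crop (557,212) and its lamp is dark at (485,210). The left lamp is bright red at (145,165). I'll raise and turn the tool first.

apply_moves([
  [0.75,0,0,-0.0125,0,0,-0.0752],
  [0.75,0,0,-0.0125,0,0,-0.0752],
  [0.75,0,0,-0.0125,0,0,-0.0752],
  [0.75,0,0,-0.0125,0,0,-0.0752],
  [0.75,0,0,-0.0125,0,0,-0.0752],
  [0.75,0,0,-0.0125,0,0,-0.0752],
  [0.75,0,0,-0.0125,0,0,-0.0752],
  [0.75,0,0,-0.0125,0,0,-0.0752],
  [0.75,0,0,-0.0125,0,0,-0.0752],
  [0.75,0,0,-0.0125,0,0,-0.0752],
  [0.75,0,0,0,0,0,0],
], newtons=20)

```text
time_s: 1.02
tcp_pos: [0.1962, -0.6467, 0.3337]
eef_rot: [-179.9, -0.2, -95.1]
contact_force: [0.0, -0.4, 0.9]
gripper_width: 0.0657
gripper_force: 0.0
```

```bash
cat >> h.py <<'E'
def delta(p,yaw):
    s=get_state();r=R.from_euler("xyz",s["eef_rot"],degrees=True)
    g=R.from_euler("xyz",[180,0,yaw],degrees=True)
    print("t",s["time_s"],"pos",s["tcp_pos"].round(4),"rot",s["eef_rot"].round(2),"w",s["gripper_width"],"F",s["contact_force"].round(1),"q",s["joints"].round(1))
    print("tool shift mm",(r.inv().apply(np.array(p)-s["tcp_pos"])*1000).round(1),"turn/90",((r.inv()*g).as_rotvec()/(np.pi/2)).round(4))
E
python3 - <<'E'
from h import *
delta([.625,-.0365,.33],-95.3)
c=snap("side","side1")
cv2.imwrite("pics/side1c.png",cv2.resize(c["frame"][120:290,200:420],None,fx=3.4,fy=3.4,interpolation=cv2.INTER_CUBIC)[...,::-1])
E
```

```text
t 1.0167 pos [ 0.1962 -0.6467  0.3337] rot [-1.7992e+02 -1.7000e-01 -9.5110e+01] w 0.06571457128888669 F [ 0.  -0.4  0.9] q [-56.6  17.9  13.    0.  -84.9  51.5]
tool shift mm [-646.  -372.7    2.2] turn/90 [-0.0009 -0.0019  0.0021]
```

View pics/side1c.png

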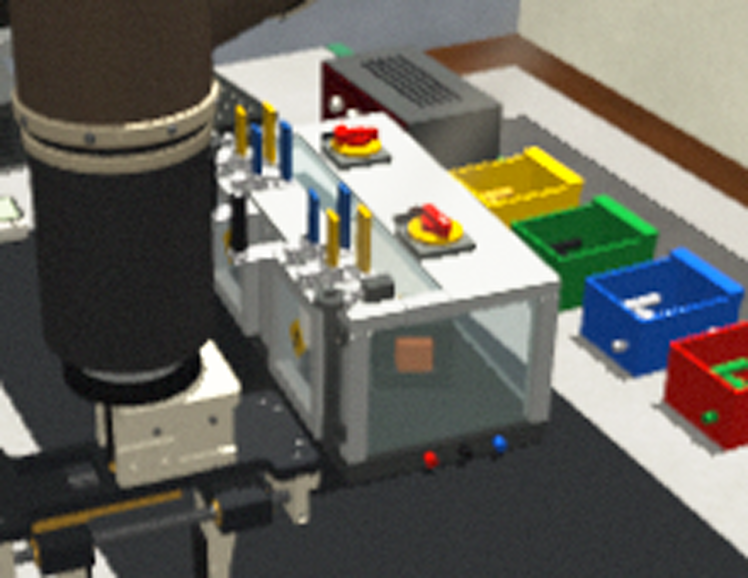

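The side view shows the right bay's blue tabs at crop (313,215) and (343,215) and its yellow tabs at (333,240) and (364,238), all upright. I'll cross-check these positions from this camera.

```bash
python3 - <<'E'
from h import *
d=np.load("side1.npz");f=d["f"];w=d["w"]
hsv=cv2.cvtColor(f,cv2.COLOR_RGB2HSV).astype(int);z=w[...,2]
reg=np.zeros(z.shape,bool);reg[140:220,255:320]=1
for n,m in dict(blue=(abs(hsv[...,0]-112)<14)&(hsv[...,1]>120),yel=(abs(hsv[...,0]-24)<8)&(hsv[...,1]>140)).items():
    m=m&reg&(z>.235)&(z<.29)
    k,l,s,ce=cv2.connectedComponentsWithStats(m.astype(np.uint8))
    for i in range(1,k):
        if s[i,4]>=6:
            p=w[l==i];print(n,ce[i].round(0),s[i,4],np.median(p,0).round(4),np.percentile(p,5,0).round(3),np.percentile(p,95,0).round(3))
E
```

```text
blue [275. 162.] 24 [0.6242 0.1255 0.2567] [0.621 0.121 0.238] [0.627 0.139 0.268]
blue [284. 161.] 26 [0.659  0.1224 0.2512] [0.656 0.115 0.236] [0.663 0.131 0.27 ]
blue [301. 180.] 31 [ 0.642  -0.051   0.2564] [ 0.637 -0.056  0.239] [ 0.646 -0.04   0.27 ]
blue [292. 181.] 24 [ 0.6081 -0.0479  0.2577] [ 0.606 -0.053  0.24 ] [ 0.611 -0.035  0.27 ]
yel [279. 155.] 35 [0.6626 0.1761 0.2566] [0.659 0.166 0.238] [0.669 0.19  0.269]
yel [270. 156.] 26 [0.6286 0.1802 0.2534] [0.627 0.171 0.24 ] [0.632 0.198 0.269]
yel [307. 186.] 36 [ 0.6368 -0.1016  0.2551] [ 0.634 -0.108  0.238] [ 0.642 -0.087  0.27 ]
yel [298. 188.] 32 [ 0.6038 -0.1005  0.2542] [ 0.601 -0.107  0.239] [ 0.61  -0.087  0.269]
```

apply_moves([
  [0.75,-0.034,-0.0196,0,0,0,0],
  [0.75,-0.034,-0.0196,0,0,0,0],
  [0.75,-0.034,-0.0196,0,0,0,0],
  [0.75,-0.034,-0.0196,0,0,0,0],
  [0.75,-0.034,-0.0196,0,0,0,0],
  [0.75,-0.034,-0.0196,0,0,0,0],
  [0.75,-0.034,-0.0196,0,0,0,0],
  [0.75,-0.034,-0.0196,0,0,0,0],
  [0.75,-0.034,-0.0196,0,0,0,0],
  [0.75,-0.034,-0.0196,0,0,0,0],
  [0.75,-0.034,-0.0196,0,0,0,0],
  [0.75,-0.034,-0.0196,0,0,0,0],
  [0.75,-0.034,-0.0196,0,0,0,0],
  [0.75,-0.034,-0.0196,0,0,0,0],
  [0.75,-0.034,-0.0196,0,0,0,0],
  [0.75,-0.034,-0.0196,0,0,0,0],
  [0.75,-0.034,-0.0196,0,0,0,0],
  [0.75,-0.034,-0.0196,0,0,0,0],
  [0.75,-0.034,-0.0196,0,0,0,0],
  [0.75,0,0,0,0,0,0],
])

```text
time_s: 2.73
tcp_pos: [0.6303, -0.0329, 0.3277]
eef_rot: [179.8, 0.0, -95.5]
contact_force: [-0.2, -0.2, -1.4]
gripper_width: 0.0658
gripper_force: 0.0
```

```bash
python3 - <<'E'
from h import *
delta([.625,-.0365,.252],-95.3)
E
```

```text
t 2.7333 pos [ 0.6303 -0.0329  0.3277] rot [179.79   0.   -95.5 ] w 0.06583716621239921 F [-0.2 -0.2 -1.4] q [ 14.7  13.7   6.7  -0.1 -83.1 -20.1]
tool shift mm [ 4.1  4.6 75.7] turn/90 [ 0.0023  0.     -0.0022]
```

apply_moves([
  [0.75,0.0055,0.0046,0,0,0,0],
  [0.75,0,0,0.019,0,0,0],
  [0.75,0,0,0.019,0,0,0],
  [0.75,0,0,0.019,0,0,0],
  [0.75,0,0,0.0185,0,0,0],
  [0.75,0,0,0,0,0,0],
  [0.5,0,0,0,0,0,0],
  [0.5,0,0,0,0,0,0],
  [0.5,0,0,0,0,0,0],
])

```text
time_s: 3.48
tcp_pos: [0.6234, -0.0433, 0.2573]
eef_rot: [-179.9, 0.0, -95.5]
contact_force: [0.5, 0.1, 0.3]
gripper_width: 0.051
gripper_force: 0.0
```

```bash
python3 - <<'E'
from h import *
delta([.625,-.038,.252],-95.3)
c=snap("top","top1")
cv2.imwrite("pics/top1c.png",cv2.resize(c["frame"][130:230,240:350],None,fx=5,fy=5,interpolation=cv2.INTER_CUBIC)[...,::-1])
E
```

```text
t 3.4833 pos [ 0.6234 -0.0433  0.2573] rot [-1.7988e+02  2.0000e-02 -9.5490e+01] w 0.05097028618264851 F [0.5 0.1 0.3] q [ 13.9  14.2  -1.6   0.  -74.1 -19.4]
tool shift mm [-5.5 -1.1  5.3] turn/90 [-0.0014  0.0002 -0.0021]
```

apply_moves([
  [0.5,-0.0045,-0.001,0.004,0,0,0],
  [0.49,0,0,0,0,0,0],
  [0.48,0,0,0,0,0,0],
  [0.44,0,-0.001,0,0,0,0],
  [0.41,0,-0.0015,0,0,0,0],
  [0.37,0,-0.0015,0,0,0,0],
  [0.33,0,-0.0015,0,0,0,0],
  [0.3,0,-0.001,0,0,0,0],
  [0.28,0,0,0,0,0,0],
  [0.28,0,0,0,0,0,0],
  [0.28,0,0,0,0,0,0],
], newtons=20)

```text
time_s: 4.45
tcp_pos: [0.6307, -0.0393, 0.2517]
eef_rot: [180.0, -0.0, -95.4]
contact_force: [-0.1, -0.4, 0.3]
gripper_width: 0.0248
gripper_force: 0.0
```

```bash
python3 - <<'E'
from h import *
delta([.6315,-.038,.252],-95.3)
c=snap("side","side2")
cv2.imwrite("pics/side2c.png",cv2.resize(c["frame"][120:290,200:420],None,fx=3.4,fy=3.4,interpolation=cv2.INTER_CUBIC)[...,::-1])
E
```

```text
t 4.45 pos [ 0.6307 -0.0393  0.2517] rot [179.99  -0.   -95.43] w 0.024808758290825773 F [-0.1 -0.4  0.3] q [ 14.1  15.1  -1.1  -0.  -73.8 -19.5]
tool shift mm [-1.4 -0.7 -0.3] turn/90 [ 0.0001 -0.     -0.0015]
```

View pics/side2c.png

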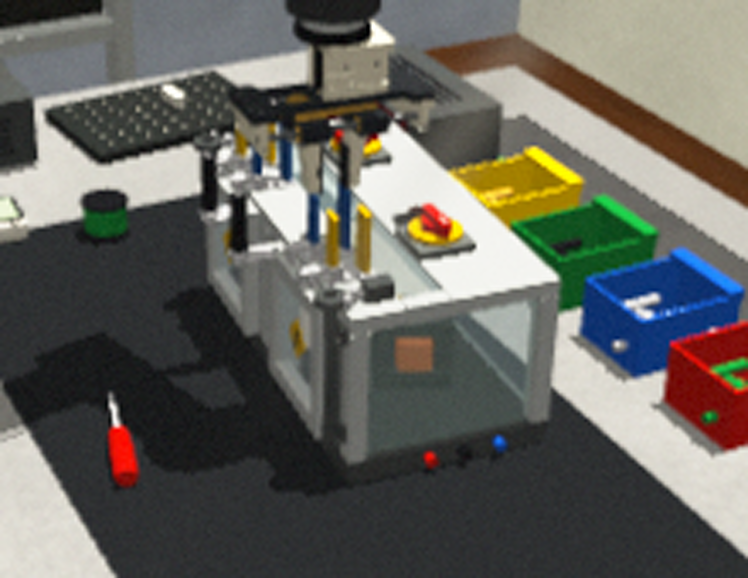

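```bash
python3 - <<'E'
from h import *
d=np.load("side2.npz");f=d["f"];w=d["w"]
a=np.load("side1.npz")
for u in (292,296,301,305):
    for v in range(160,192,3):
        print(u,v,w[v,u].round(3),f[v,u], a["w"][v,u].round(3))
E
python3 - <<'E'
import cv2
a=cv2.imread('pics/side2.png')[135:205,265:340]
cv2.imwrite('pics/z2.png',cv2.resize(a,None,fx=8,fy=8,interpolation=cv2.INTER_CUBIC))
E
```

```text
292 160 [ 0.594 -0.075  0.351] [18 17 23] [0.745 0.226 0.199]
292 163 [ 0.608 -0.048  0.326] [140 133 113] [0.734 0.203 0.197]
292 166 [ 0.608 -0.046  0.314] [145 136 116] [0.724 0.183 0.194]
292 169 [ 0.605 -0.053  0.306] [141 133 114] [0.713 0.161 0.193]
292 172 [ 0.608 -0.047  0.291] [143 134 115] [0.701 0.137 0.192]
292 175 [ 0.606 -0.051  0.282] [139 133 112] [0.684 0.103 0.198]
292 178 [ 0.605 -0.054  0.272] [24 51 94] [ 0.607 -0.049  0.27 ]
292 181 [ 0.609 -0.045  0.256] [22 43 77] [ 0.607 -0.05   0.259]
292 184 [ 0.609 -0.047  0.245] [13 38 73] [ 0.607 -0.051  0.247]
292 187 [ 0.606 -0.052  0.236] [24 45 80] [ 0.607 -0.051  0.236]
292 190 [ 0.608 -0.048  0.223] [18 45 76] [ 0.608 -0.049  0.223]
296 160 [ 0.605 -0.081  0.351] [21 21 26] [0.748 0.196 0.21 ]
296 163 [0.737 0.175 0.208] [140 142 133] [0.729 0.159 0.216]
296 166 [0.734 0.167 0.199] [122 121 114] [0.728 0.156 0.205]
296 169 [0.722 0.143 0.198] [146 159 155] [0.725 0.15  0.195]
296 172 [0.712 0.123 0.196] [197 209 203] [0.711 0.123 0.197]
296 175 [0.7   0.101 0.196] [196 211 207] [0.703 0.106 0.193]
296 178 [0.686 0
[... 1035 characters left out ...]
58  0.332] [117 110  96] [0.763 0.147 0.228]
305 163 [ 0.653 -0.057  0.32 ] [141 133 113] [0.759 0.139 0.219]
305 166 [ 0.656 -0.05   0.306] [142 135 116] [0.754 0.129 0.211]
305 169 [ 0.652 -0.059  0.299] [143 135 116] [0.746 0.114 0.206]
305 172 [-0.048 -1.349  0.992] [167 163 144] [0.741 0.105 0.198]
305 175 [0.729 0.082 0.198] [241 241 236] [0.728 0.079 0.199]
305 178 [0.713 0.051 0.202] [150 155 148] [0.718 0.062 0.196]
305 181 [ 0.639 -0.085  0.268] [214 176  62] [ 0.638 -0.087  0.269]
305 184 [ 0.637 -0.089  0.258] [123 104  55] [ 0.638 -0.087  0.257]
305 187 [ 0.636 -0.092  0.249] [138 118  71] [ 0.636 -0.092  0.248]
305 190 [ 0.637 -0.09   0.236] [129 110  53] [ 0.636 -0.091  0.236]
```

View pics/z2.png

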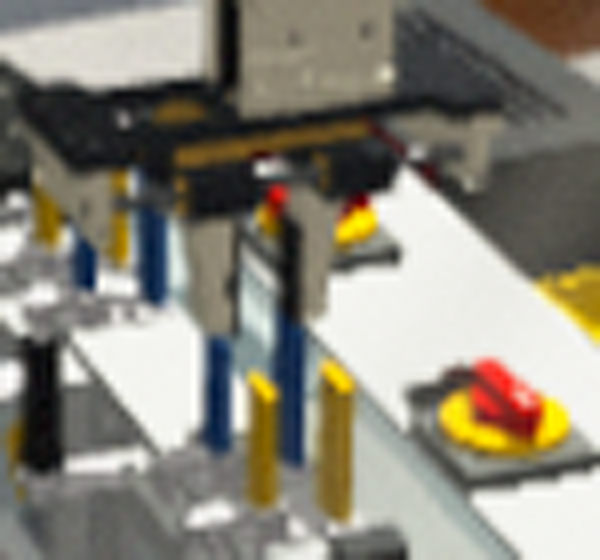

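The fingers show no load, and the picture puts their tips at about z 0.275, just above the tab tops at zoom (215,335). That disagrees with the reported TCP height, so I'll check the earlier images for the same offset.

```bash
python3 - <<'E'
from h import *
for n,t in(("side0",(.196,-.6455,.2054)),("side1",(.1962,-.6467,.3337)),("side2",(.6307,-.0393,.2517))):
    w=np.load(n+".npz")["w"];f=np.load(n+".npz")["f"]
    m=(np.hypot(w[...,0]-t[0],w[...,1]-t[1])<.085)&(w[...,2]>t[2]-.06)&(w[...,2]<t[2]+.14)
    z=w[m][:,2]-t[2];h,e=np.histogram(z,np.arange(-.06,.141,.01));print(n,list(zip(e.round(2),h)))
c=snap("side","side3");s=get_state();print(s)
print(np.abs(c["frame"].astype(int)-np.load("side2.npz")["f"]).max())
w=np.load("side1.npz")["w"]
m=(np.hypot(w[...,0]-.196,w[...,1]+.647)<.1)&(w[...,2]>.25)&(w[...,2]<.36);v,u=np.nonzero(m);print(u.min(),u.max(),v.min(),v.max())
E
```

```text
side0 [(np.float64(-0.06), np.int64(0)), (np.float64(-0.05), np.int64(0)), (np.float64(-0.04), np.int64(0)), (np.float64(-0.03), np.int64(0)), (np.float64(-0.02), np.int64(0)), (np.float64(-0.01), np.int64(0)), (np.float64(0.0), np.int64(0)), (np.float64(0.01), np.int64(1)), (np.float64(0.02), np.int64(54)), (np.float64(0.03), np.int64(74)), (np.float64(0.04), np.int64(56)), (np.float64(0.05), np.int64(28)), (np.float64(0.06), np.int64(24)), (np.float64(0.07), np.int64(10)), (np.float64(0.08), np.int64(11)), (np.float64(0.09), np.int64(80)), (np.float64(0.1), np.int64(281)), (np.float64(0.11), np.int64(133)), (np.float64(0.12), np.int64(568)), (np.float64(0.13), np.int64(283))]
side1 [(np.float64(-0.06), np.int64(0)), (np.float64(-0.05), np.int64(0)), (np.float64(-0.04), np.int64(0)), (np.float64(-0.03), np.int64(0)), (np.float64(-0.02), np.int64(0)), (np.float64(-0.01), np.int64(0)), (np.float64(0.0), np.int64(0)), (np.float64(0.01), np.int64(1)), (np.float64(0.02), np.int64(49)), (np.float64(0.03), np.int64(76)), (np.float64(0.04), np.int64(75)), (np.float64(0.05), np.int64(82)), (
[... 981 characters left out ...]
4.55, 'joints': array([ 1.41049459e+01,  1.51247879e+01, -1.09283588e+00, -2.50672164e-04,
       -7.37875405e+01, -1.95351980e+01]), 'qd': array([ 0.08938511, -0.04233129, -0.05485901, -0.00297658,  0.01754363,
       -0.08745886]), 'joint_torque': array([-8.96428566e-03, -5.13580155e+01,  2.99394071e+01,  7.14811429e+00,
        8.42816604e-03, -1.10781714e-04]), 'tcp_pos': array([ 0.63067567, -0.03928796,  0.25174147]), 'eef_rot': array([ 1.79995052e+02, -1.50002907e-03, -9.54303221e+01]), 'contact_force': array([-0.18399506,  0.61251804, -0.5227933 ]), 'moment': array([ 0.06287658,  0.08430233, -0.01551791]), 'gripper_force': 0.0, 'gripper_width': 0.024756967361695855}
33
219 266 291 306
```

The fingertips sit 20 mm behind the reported TCP in all three images, and the body's start is shifted by the same amount. So the reported point is about 39 mm ahead of the true grasp point. The xy values agree. I'll allow for this by commanding z 39 mm lower.

apply_moves([
  [0.28,0,0,-0.015,0,0,0],
  [0.75,-0.0008,0.0058,0,0,0,0],
  [0.75,0,0,0,0,0,0],
  [0.75,0,0,0,0,0,0],
  [0.75,0,0,0,0,0,0],
  [0.75,0,0,0,0,0,0],
  [0.75,0,0,0,0,0,0],
  [0.75,0,0,0.014,0,0,0],
  [0.75,0,0,0.014,0,0,0],
  [0.75,0,0,0.013,0,0,0],
  [0.75,0,0,0.013,0,0,0],
  [0.75,0,0,0,0,0,0],
  [0.52,0,0,0,0,0,0],
  [0.52,0,0,0,0,0,0],
  [0.52,0,0,0,0,0,0],
])

```text
time_s: 5.8
tcp_pos: [0.6256, -0.0379, 0.2138]
eef_rot: [-179.9, 0.0, -95.4]
contact_force: [0.5, -0.0, 1.0]
gripper_width: 0.0511
gripper_force: 0.0
```

```bash
python3 - <<'E'
from h import *
delta([.625,-.038,.213],-95.3)
c=snap("side","side4");w=world(c);
for u in (290,292,301,303):
    for v in range(169,192,3): print(u,v,w[v,u].round(3),c["frame"][v,u])
E
```

```text
t 5.8 pos [ 0.6256 -0.0379  0.2138] rot [-1.7991e+02  1.0000e-02 -9.5430e+01] w 0.05113132622468593 F [ 0.5 -0.   1. ] q [ 14.4  15.7  -5.2   0.  -69.  -19.8]
tool shift mm [0.1 0.6 0.8] turn/90 [-0.001   0.0001 -0.0014]
290 169 [ 0.588 -0.073  0.318] [26 27 28]
290 172 [ 0.586 -0.077  0.309] [46 56 56]
290 175 [0.68  0.112 0.195] [ 94 114 122]
290 178 [ 0.608 -0.033  0.262] [ 78  95 114]
290 181 [ 0.609 -0.03   0.249] [ 77  95 114]
290 184 [ 0.609 -0.031  0.238] [67 76 90]
290 187 [ 0.608 -0.033  0.227] [ 82  90 101]
290 190 [ 0.607 -0.034  0.216] [ 83  91 100]
292 169 [ 0.597 -0.069  0.315] [84 87 85]
292 172 [0.698 0.132 0.195] [177 193 190]
292 175 [0.684 0.103 0.198] [112 132 135]
292 178 [ 0.608 -0.048  0.269] [24 49 93]
292 181 [ 0.607 -0.05   0.259] [16 42 75]
292 184 [ 0.608 -0.048  0.246] [24 43 79]
292 187 [ 0.608 -0.048  0.234] [16 42 73]
292 190 [ 0.611 -0.042  0.219] [20 43 77]
301 169 [0.733 0.123 0.204] [77 78 74]
301 172 [ 0.649 -0.036  0.278] [129 129 124]
301 175 [ 0.65  -0.034  0.265] [22 53 93]
301 178 [ 0.638 -0.057  0.266] [20 47 81]
301 181 [ 0.64  -0.053  0.253] [28 50 82]
301 184 [ 0.64  -0.055  0.242] [24 45 77]
301 187 [ 0.643 -0.048  0.226] [28 48 78]
301 190 [ 0.64  -0.055  0.218] [31 52 82]
303 169 [ 0.651 -0.046  0.293] [124 120 104]
303 172 [ 0.655 -0.04   0.279] [53 49 42]
303 175 [ 0.647 -0.054  0.275] [26 29 33]
303 178 [ 0.65  -0.049  0.26 ] [28 36 50]
303 181 [ 0.649 -0.052  0.25 ] [30 34 49]
303 184 [ 0.651 -0.05   0.237] [71 75 77]
303 187 [0.678 0.001 0.196] [180 187 179]
303 190 [ 0.666 -0.022  0.197] [177 183 176]
```

apply_moves([
  [0.48,0,0,0,0,0,0],
  [0.47,0,0,0,0,0,0],
  [0.44,0,-0.001,0,0,0,0],
  [0.41,0,-0.0015,0,0,0,0],
  [0.37,0,-0.0015,0,0,0,0],
  [0.34,0,-0.0015,0,0,0,0],
  [0.31,0,-0.001,0,0,0,0],
  [0.29,0,0,0,0,0,0],
  [0.29,0,0,0,0,0,0],
  [0.29,0,0,0,0,0,0],
  [0.29,0,0,0,0,0,0],
], newtons=20)

```text
time_s: 6.77
tcp_pos: [0.634, -0.0387, 0.2138]
eef_rot: [-179.7, 0.0, -95.4]
contact_force: [8.9, -2.6, -3.5]
gripper_width: 0.0323
gripper_force: 18.7
```

```bash
python3 - <<'E'
from h import *
delta([.6315,-.038,.213],-95.3)
c=snap("side","side5")
cv2.imwrite("pics/side5c.png",cv2.resize(c["frame"][130:250,230:370],None,fx=5,fy=5,interpolation=cv2.INTER_CUBIC)[...,::-1])
E
```

```text
t 6.7667 pos [ 0.634  -0.0387  0.2138] rot [-1.7972e+02  2.0000e-02 -9.5420e+01] w 0.032302022470003106 F [ 8.9 -2.6 -3.5] q [ 14.1  16.4  -4.3   0.1 -69.  -19.6]
tool shift mm [-0.4  2.6  0.8] turn/90 [-0.0032  0.0003 -0.0014]
```

View pics/side5c.png

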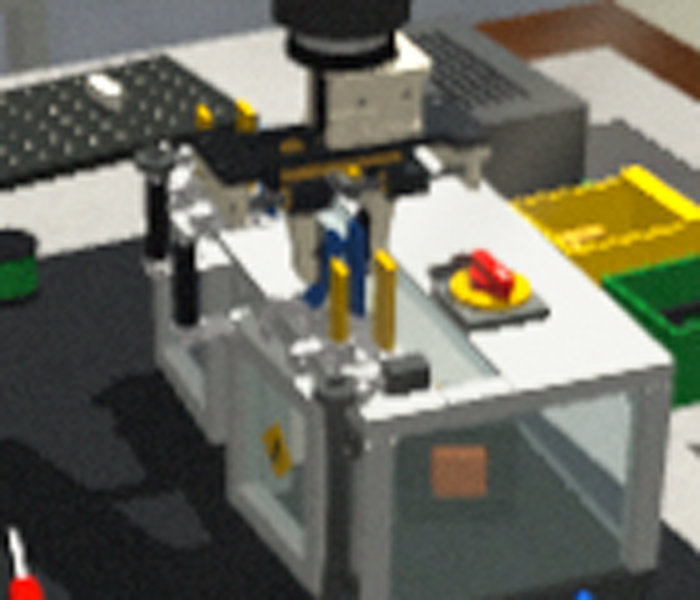

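The front blue tab is tipped back at crop (330,290), and the post has moved out to crop (185,285). I'll measure the gate angle.

```bash
cat >> h.py <<'E'
H0=None
def post(c,lo=.205,box=(.38,.60,-.25,.07)):
    w=world(c);f=c["frame"];m=(f.max(-1)<70)&(w[...,2]>lo)&(w[...,2]<.262)&(w[...,0]>box[0])&(w[...,0]<box[1])&(w[...,1]>box[2])&(w[...,1]<box[3])
    k,l,s,ce=cv2.connectedComponentsWithStats(m.astype(np.uint8))
    for i in range(1,k):
        if s[i,4]>12:
            p=w[l==i];print("post?",ce[i].round(0),s[i,4],np.median(p,0).round(4),np.percentile(p,10,0).round(3),np.percentile(p,90,0).round(3))
E
python3 - <<'E'
from h import *
for n in("side2","side5"):
    d=np.load(n+".npz");print(n);post(dict(frame=d["f"],range_z=d["z"],camera_matrix=d["K"],T=d["T"]))
d=np.load("top0.npz");print("top0");post(dict(frame=d["f"],range_z=d["z"],camera_matrix=d["K"],T=d["T"]),box=(.38,.6,-.25,.15))
c=capture("top");print("top");post(c,box=(.38,.6,-.25,.15))
w=d["w"]
for v in range(205,217,2): print([w[v,u].round(3).tolist() for u in(319,321,323)])
E
```

```text
side2
post? [270. 185.] 74 [ 0.5439 -0.0018  0.2319] [ 0.538 -0.006  0.208] [0.552 0.003 0.259]
post? [297. 210.] 14 [ 0.5689 -0.1586  0.2088] [ 0.564 -0.162  0.206] [ 0.58  -0.152  0.211]
side5
post? [266. 187.] 65 [ 0.5284 -0.0059  0.2341] [ 0.523 -0.011  0.212] [ 0.535 -0.     0.256]
post? [296. 210.] 15 [ 0.5681 -0.1582  0.2095] [ 0.563 -0.162  0.206] [ 0.58  -0.149  0.213]
top0
post? [246. 216.] 14 [0.5442 0.1043 0.2477] [0.544 0.1   0.22 ] [0.548 0.109 0.259]
post? [276. 220.] 14 [0.5353 0.0053 0.2451] [0.534 0.001 0.221] [0.539 0.01  0.26 ]
top
post? [277. 224.] 15 [0.5218 0.0037 0.2381] [ 0.52  -0.002  0.214] [0.529 0.01  0.259]
[[0.593, -0.135, 0.201], [0.596, -0.143, 0.19], [0.594, -0.149, 0.199]]
[[0.586, -0.135, 0.206], [0.585, -0.141, 0.212], [0.585, -0.148, 0.21]]
[[0.577, -0.134, 0.217], [0.576, -0.14, 0.223], [0.578, -0.148, 0.214]]
[[0.572, -0.135, 0.209], [0.57, -0.14, 0.221], [0.569, -0.146, 0.226]]
[[0.566, -0.135, 0.203], [0.566, -0.142, 0.206], [0.565, -0.148, 0.21]]
[[0.57, -0.141, 0.137], [0.558, -0.141, 0.21], [0.559, -0.148, 0.206]]
```

Gate is at about 0.10 rad, on the safety catch. I'll release, lift, and go to the yellow catch.

apply_moves([
  [0.5,0,0.001,0,0,0,0],
  [0.7,0,0.003,0,0,0,0],
  [0.75,0,0.0028,0,0,0,0],
  [0.75,0,0,0,0,0,0],
  [0.75,0,0,0,0,0,0],
  [0.75,0,0,0,0,0,0],
  [0.75,0,0,-0.02,0,0,0],
  [0.75,0,0,-0.02,0,0,0],
  [0.75,0,0,-0.02,0,0,0],
  [0.75,0.0179,0,0,0,0,0],
  [0.75,0.02,0,0,0,0,0],
  [0.75,0.015,0,0,0,0,0],
  [0.75,0,0,0,0,0,0],
  [0.75,0,0,0,0,0,0],
  [0.75,0,0,0,0,0,0],
])

```text
time_s: 8.12
tcp_pos: [0.6196, -0.0906, 0.2725]
eef_rot: [180.0, 0.0, -95.5]
contact_force: [-0.1, 1.2, -0.0]
gripper_width: 0.0655
gripper_force: 0.0
```

```bash
python3 - <<'E'
from h import *
delta([.6203,-.0905,.213],-95.3)
c=capture("side");post(c)
E
```

```text
t 8.1167 pos [ 0.6196 -0.0906  0.2725] rot [179.97   0.   -95.46] w 0.065548894200264 F [-0.1  1.2 -0. ] q [  9.5  14.1   0.2  -0.  -76.1 -15. ]
tool shift mm [-0.1 -0.7 59.5] turn/90 [ 0.0003  0.     -0.0018]
post? [266. 186.] 73 [ 0.5291 -0.0054  0.2365] [ 0.524 -0.01   0.209] [0.535 0.001 0.259]
post? [296. 210.] 14 [ 0.5698 -0.1595  0.2087] [ 0.563 -0.162  0.206] [ 0.579 -0.152  0.212]
```

apply_moves([
  [0.75,0,-0.0007,0.015,0,0,0],
  [0.75,0,0,0.015,0,0,0],
  [0.75,0,0,0.015,0,0,0],
  [0.75,0,0,0.0145,0,0,0],
  [0.6,0,0,0,0,0,0],
  [0.52,0,0,0,0,0,0],
  [0.5,0,0,0,0,0,0],
  [0.48,0,0,0,0,0,0],
  [0.47,0,0,0,0,0,0],
  [0.44,0,-0.001,0,0,0,0],
  [0.41,0,-0.0015,0,0,0,0],
  [0.37,0,-0.0015,0,0,0,0],
  [0.34,0,-0.0015,0,0,0,0],
  [0.31,0,-0.001,0,0,0,0],
  [0.29,0,0,0,0,0,0],
  [0.29,0,0,0,0,0,0],
  [0.29,0,0,0,0,0,0],
  [0.29,0,0,0,0,0,0],
], newtons=20)

```text
time_s: 9.67
tcp_pos: [0.6293, -0.0911, 0.2145]
eef_rot: [-179.7, 0.0, -95.4]
contact_force: [8.7, -2.2, -4.4]
gripper_width: 0.032
gripper_force: 18.9
```

```bash
python3 - <<'E'
from h import *
delta([.6268,-.0905,.213],-95.3)
c=capture("side");post(c)
E
```

```text
t 9.6667 pos [ 0.6293 -0.0911  0.2145] rot [-1.7972e+02  3.0000e-02 -9.5420e+01] w 0.031986815625941446 F [ 8.7 -2.2 -4.4] q [  9.3  16.4  -4.2   0.  -69.1 -14.8]
tool shift mm [-0.3  2.6  1.5] turn/90 [-0.0031  0.0004 -0.0013]
post? [261. 189.] 83 [ 0.5023 -0.0169  0.2363] [ 0.497 -0.021  0.211] [ 0.51  -0.01   0.259]
```

Gate is at about 0.28 rad, ajar. I'll release, lift, and look at the post again.

apply_moves([
  [0.5,0,0.001,0,0,0,0],
  [0.7,0,0.003,0,0,0,0],
  [0.75,0,0.0025,0,0,0,0],
  [0.75,0,0,0,0,0,0],
  [0.75,0,0,0,0,0,0],
  [0.75,0,0,0,0,0,0],
  [0.75,0,0,-0.02,0,0,0],
  [0.75,0,0,-0.02,0,0,0],
  [0.75,0,0,-0.025,0,0,0],
  [0.75,0,0,0,0,0,0],
])

```text
time_s: 10.55
tcp_pos: [0.6224, -0.0912, 0.2839]
eef_rot: [-179.6, -0.0, -95.4]
contact_force: [0.7, -0.7, 1.2]
gripper_width: 0.0656
gripper_force: 0.0
```

```bash
python3 - <<'E'
from h import *
c=capture("side");post(c);c=snap("top","top3");post(c)
h=np.array([.5765,-.1437]);v=np.array([-.0315,.1485])
for t in(.26,.28,.3,.5,.8,1.1,1.4,1.65,1.7):
    p=h+R.from_euler("z",t).apply([*v,0])[:2];print(t,p.round(4),np.hypot(*p).round(3))
t=.28;delta([*(h+R.from_euler("z",t).apply([*v,0])[:2]),.280],-95.3+np.degrees(t))
E
```

```text
post? [261. 189.] 78 [ 0.5024 -0.0171  0.2355] [ 0.497 -0.022  0.211] [ 0.511 -0.011  0.256]
post? [297. 210.] 14 [ 0.5715 -0.1595  0.2085] [ 0.565 -0.164  0.206] [ 0.582 -0.153  0.212]
post? [281. 231.] 20 [ 0.4974 -0.0092  0.254 ] [ 0.494 -0.016  0.233] [ 0.508 -0.003  0.26 ]
0.26 [ 0.5079 -0.0083] 0.508
0.28 [ 0.5052 -0.0097] 0.505
0.3 [ 0.5025 -0.0111] 0.503
0.5 [ 0.4777 -0.0285] 0.479
0.8 [ 0.448  -0.0628] 0.452
1.1 [ 0.4299 -0.1044] 0.442
1.4 [ 0.4248 -0.1495] 0.45
1.65 [ 0.431  -0.1869] 0.47
1.7 [ 0.4333 -0.1941] 0.475
t 10.65 pos [ 0.6208 -0.0906  0.2796] rot [-1.7987e+02  3.0000e-02 -9.5430e+01] w 0.06567944465841831 F [ 0.2  0.2 -1. ] q [  9.5  13.9   0.9  -0.  -76.8 -14.9]
tool shift mm [-69.6 122.8  -0.6] turn/90 [-0.0014  0.0002 -0.1797]
```

apply_moves([
  [0.75,-0.0174,0.0307,0,0,0,0],
  [0.75,-0.0174,0.0307,0,0,0,0],
  [0.75,-0.0174,0.0307,0,0,0,0],
  [0.75,-0.0174,0.0307,0,0,0,0],
  [0.75,0,0,0,0,0,-0.06],
  [0.75,0,0,0,0,0,-0.06],
  [0.75,0,0,0,0,0,-0.06],
  [0.75,0,0,0,0,0,0],
  [0.75,0,0,0,0,0,0],
])

```text
time_s: 11.4
tcp_pos: [0.5043, -0.0098, 0.2776]
eef_rot: [179.9, 0.0, -79.4]
contact_force: [-0.0, 0.3, -0.1]
gripper_width: 0.0658
gripper_force: 0.0
```

```bash
python3 - <<'E'
from h import *
delta([.505,-.010,.201],-79.3)
E
```

```text
t 11.4 pos [ 0.5043 -0.0098  0.2776] rot [179.93   0.   -79.39] w 0.0658432756995015 F [-0.   0.3 -0.1] q [ 21.2   1.9 -13.6  -0.  -74.5 -10.6]
tool shift mm [ 0.4 -0.7 76.6] turn/90 [ 0.0008  0.     -0.0011]
```

apply_moves([
  [0.75,0,0,0.019,0,0,0],
  [0.75,0,0,0.019,0,0,0],
  [0.75,0,0,0.019,0,0,0],
  [0.75,0,0,0.019,0,0,0],
  [0.75,0,0,0,0,0,0],
  [0.5,0,0,0,0,0,0],
  [0.35,0,0,0,0,0,0],
  [0.25,0,0,0,0,0,0],
  [0.15,0,0,0,0,0,0],
  [0.1,0,0,0,0,0,0],
  [0.1,0,0,0,0,0,0],
  [0.1,0,0,0,0,0,0],
  [0.1,0,0,0,0,0,0],
], newtons=25)

```text
time_s: 12.48
tcp_pos: [0.5051, -0.0097, 0.2026]
eef_rot: [-179.9, -0.0, -79.2]
contact_force: [1.7, -1.7, -0.4]
gripper_width: 0.0183
gripper_force: 1.1
```

```bash
python3 - <<'E'
from h import *
delta([.505,-.010,.201],-79.3)
c=snap("side","side6");cv2.imwrite("pics/side6c.png",cv2.resize(c["frame"][130:250,230:370],None,fx=5,fy=5,interpolation=cv2.INTER_CUBIC)[...,::-1])
h=np.array([.5765,-.1437]);v=np.array([-.0315,.1485,0])
# per-row chord in tool frame: row shifts by chord in tool axes before turning
dt=np.radians(5);t0=.28
a=R.from_euler("z",t0).apply(v);b=R.from_euler("z",t0+dt).apply(v)
g=R.from_euler("xyz",[180,0,-95.3+np.degrees(t0)],degrees=True)
print("5deg row, tool mm",g.inv().apply(b-a)*1000)
E
```

```text
t 12.4833 pos [ 0.5051 -0.0097  0.2026] rot [-179.94   -0.    -79.23] w 0.018266720116064773 F [ 1.7 -1.7 -0.4] q [ 21.2   4.5 -20.7   0.  -64.7 -10.5]
tool shift mm [0.3 0.2 1.6] turn/90 [-0.0006 -0.      0.0008]
5deg row, tool mm [4.48078582e+00 1.24621474e+01 1.52617289e-15]
```

View pics/side6c.png

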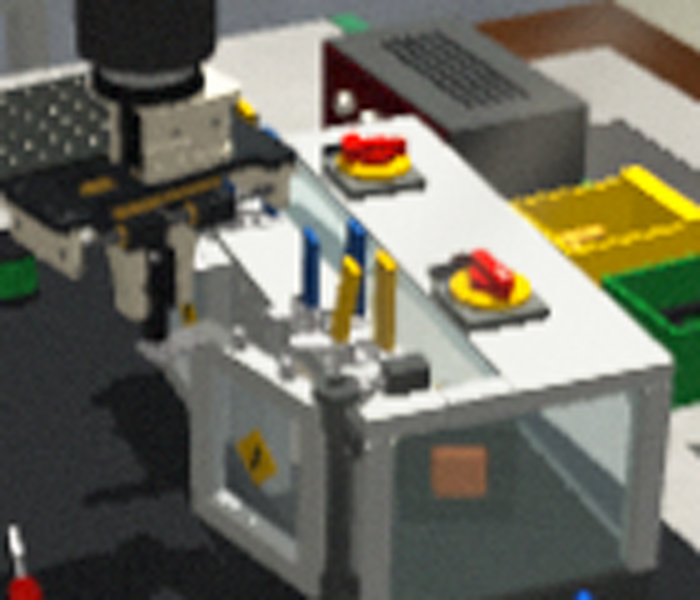

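The post at crop (160,300) is between the pads (width 18.3 mm). I'll swing it now.

apply_moves([
  [0.1,0,0,0,0,0,-0.0685],
  [0.1,0,0,0,0,0,-0.0685],
  [0.1,0,0,0,0,0,-0.0685],
  [0.1,0,0.0066,0,0,0,-0.0278],
  [0.1,0,0.0066,0,0,0,-0.0278],
  [0.1,0,0.0066,0,0,0,-0.0278],
  [0.1,0,0.0066,0,0,0,-0.0278],
  [0.1,0,0.0066,0,0,0,-0.0278],
  [0.1,0,0.0066,0,0,0,-0.0278],
  [0.1,0,0.0066,0,0,0,-0.0278],
  [0.1,0,0.0066,0,0,0,-0.0278],
  [0.1,0,0.0066,0,0,0,-0.0278],
  [0.1,0,0.0066,0,0,0,-0.0278],
  [0.1,0,0,0,0,0,0],
], newtons=35)

```text
time_s: 13.7
tcp_pos: [0.4561, -0.0527, 0.2026]
eef_rot: [-179.9, -0.1, -35.6]
contact_force: [5.9, -2.4, -4.5]
gripper_width: 0.0172
gripper_force: 35.0
```

```bash
cat >> h.py <<'E'
def gate():
    s=get_state();h=np.array([.5765,-.1437]);r=s["tcp_pos"][:2]-h;t=np.arctan2(r[1],r[0])-np.arctan2(.1485,-.0315)
    print("theta",t%(2*np.pi),"radius",np.hypot(*r),"F",s["contact_force"].round(1),s["gripper_force"],s["gripper_width"],"t",s["time_s"])
    for tt in(t+.0436*10,1.68):
        p=h+R.from_euler("z",tt%(2*np.pi)).apply([-.0315,.1485,0])[:2];delta([*p,.2015],np.degrees(tt)-95.3+18.5)
E
python3 -c "
from h import *
gate()"
```

```text
theta 0.7144230112197216 radius 0.15089343376566758 F [ 5.9 -2.4 -4.5] 34.99833941459656 0.017168112669527863 t 13.7
t 13.7 pos [ 0.4561 -0.0527  0.2026] rot [-1.7989e+02 -1.4000e-01 -3.5560e+01] w 0.017168112669527863 F [ 5.9 -2.4 -4.5] q [ 18.1  -0.3 -25.8   0.1 -64.3  36.3]
tool shift mm [11.6 64.4  1. ] turn/90 [-0.0008 -0.0018 -0.2741]
t 13.7 pos [ 0.4561 -0.0527  0.2026] rot [-1.7989e+02 -1.4000e-01 -3.5560e+01] w 0.017168112669527863 F [ 5.9 -2.4 -4.5] q [ 18.1  -0.3 -25.8   0.1 -64.3  36.3]
tool shift mm [ 61.2 126.5   1. ] turn/90 [-4.000e-04 -2.100e-03 -6.113e-01]
```

apply_moves([
  [0.1,0.0001,0.0066,0,0,0,-0.0278],
  [0.1,0.0001,0.0066,0,0,0,-0.0278],
  [0.1,0.0001,0.0066,0,0,0,-0.0278],
  [0.1,0.0001,0.0066,0,0,0,-0.0278],
  [0.1,0.0001,0.0066,0,0,0,-0.0278],
  [0.1,0,0.0066,0,0,0,-0.0278],
  [0.1,0,0.0066,0,0,0,-0.0278],
  [0.1,0,0.0066,0,0,0,-0.0278],
  [0.1,0,0.0066,0,0,0,-0.0278],
  [0.1,0,0.0066,0,0,0,-0.0278],
  [0.1,0,0.0066,0,0,0,-0.0278],
  [0.1,0,0.0066,0,0,0,-0.0278],
  [0.1,0,0,0,0,0,0],
])

```text
time_s: 14.78
tcp_pos: [0.4278, -0.1253, 0.2026]
eef_rot: [-179.9, -0.2, -5.5]
contact_force: [6.9, 2.5, -2.9]
gripper_width: 0.0172
gripper_force: 35.0
```

```bash
python3 -c "
from h import *
gate()"
```

```text
theta 1.2387636072073387 radius 0.14983890394282937 F [ 6.9  2.5 -2.9] 34.99860227108002 0.017223903174174535 t 14.7833
t 14.7833 pos [ 0.4278 -0.1253  0.2026] rot [-179.94   -0.19   -5.55] w 0.017223903174174535 F [ 6.9  2.5 -2.9] q [  9.2  -1.7 -27.1  -0.  -64.4  75.3]
tool shift mm [10.6 64.4  1. ] turn/90 [-2.000e-04 -2.200e-03 -2.745e-01]
t 14.7833 pos [ 0.4278 -0.1253  0.2026] rot [-179.94   -0.19   -5.55] w 0.017223903174174535 F [ 6.9  2.5 -2.9] q [  9.2  -1.7 -27.1  -0.  -64.4  75.3]
tool shift mm [10.9 65.1  1. ] turn/90 [-2.000e-04 -2.200e-03 -2.778e-01]
```

apply_moves([
  [0.1,0.0002,0.0066,0,0,0,-0.0278],
  [0.1,0.0002,0.0066,0,0,0,-0.0278],
  [0.1,0.0002,0.0066,0,0,0,-0.0278],
  [0.1,0.0001,0.0066,0,0,0,-0.0278],
  [0.1,0.0001,0.0066,0,0,0,-0.0278],
  [0.1,0,0.0066,0,0,0,-0.0278],
  [0.1,0,0.0066,0,0,0,-0.0278],
  [0.1,0,0.0066,0,0,0,-0.0278],
  [0.1,0,0.0066,0,0,0,-0.0278],
  [0.1,0,0.0066,0,0,0,-0.0278],
  [0.1,0,0,0,0,0,0],
  [0.1,0,0,0,0,0,0],
  [0.1,0,0,0,0,0,0],
])

```text
time_s: 15.87
tcp_pos: [0.4341, -0.1898, 0.2025]
eef_rot: [180.0, -0.1, 19.2]
contact_force: [3.9, 3.8, 0.3]
gripper_width: 0.0174
gripper_force: 35.0
```

```bash
python3 -c "
from h import *
gate()
c=snap('top','top9')
cv2.imwrite('pics/top9c.png',cv2.resize(c['frame'][110:300,190:400],None,fx=3,fy=3,interpolation=cv2.INTER_CUBIC)[...,::-1])"
```

```text
theta 1.6750882411021433 radius 0.14973048402369585 F [3.9 3.8 0.3] 35.00016152858734 0.017388319178084446 t 15.8667
t 15.8667 pos [ 0.4341 -0.1898  0.2025] rot [ 1.7999e+02 -1.0000e-01  1.9240e+01] w 0.017388319178084446 F [3.9 3.8 0.3] q [  0.2   1.3 -24.1  -0.  -64.4 109. ]
tool shift mm [10.7 64.4  1. ] turn/90 [ 0.0003 -0.0011 -0.2768]
t 15.8667 pos [ 0.4341 -0.1898  0.2025] rot [ 1.7999e+02 -1.0000e-01  1.9240e+01] w 0.017388319178084446 F [3.9 3.8 0.3] q [  0.2   1.3 -24.1  -0.  -64.4 109. ]
tool shift mm [-2.1  0.7  1. ] turn/90 [ 0.0001 -0.0011 -0.0024]
```

View pics/top9c.png

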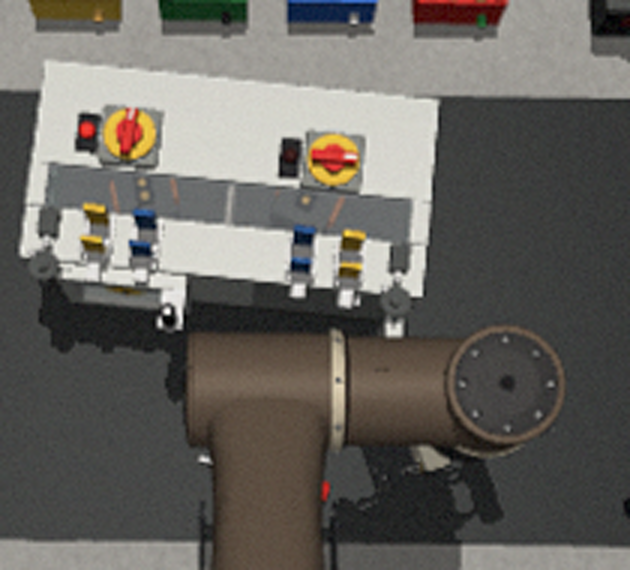

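The top view shows the right gate running forward from its hinge at (395,300), square to the front. The left gate is shut at (170,300), and the isolators are unturned. The pads hold the post (17.4 mm, 35 N) and nothing is moving, so I'll hand in.

```bash
python3 -c "
from h import *
s=get_state();print(abs(s['qd']).max());print(close_job())"
```

```text
0.19065070454205987
the job is handed in; nothing more can be done
None
```

I opened the switched-off right bay's gate to about 1.67 rad, just past square to the front, and handed in with the arm still holding its post; the live left bay stayed shut and the isolators unturned.

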